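Stand the toppled board rack up and push it home

TASK

The empty black circuit-board rack has been knocked onto its back. With the fingers only pushing, never lifting or carrying it, tip it up so that it stands on its base again, then push it across the bench until the front edge of its base lies flush along the aluminium stop bar, between the bar's two ends. Leave the bottle, the jar and the can where they are.

Things in the scene. Friction and masses are not known exactly. Their poses are not given: they have to be found in the camera images.
- rack: Empty black plastic L-shaped rack, about 0.5 kg, 180 mm wide: heavy base plate (110 mm heel to toe, 23 mm thick with its ribs) and back plate (110 mm high, 13 mm thick) at right angles. Origin: middle of the heel edge (outer corner of the L). x: heel to toe; y: across; z: up the back when standing. At the start the back lies flat on the bench towards the robot (z level, x up).
- heel (a point): Middle of the heel edge, same point as the rack's origin, on the bench lying and standing. At the start the base stands up 110 mm here like a wall at the rack's far end; pushed away from the robot near its top, on its inner face, the rack tips about the heel and past some 35 degrees falls onto its base by itself.
- top_edge (a point): Middle of the outer upper edge of the back plate, 110 mm from the heel along the rack's z. Once the rack stands, the back's plain outer face looks to the robot and the toe to the stop bar; it slides without tipping when the back is pushed 50 mm up or lower.
- toe_left (a point): lower front corner of the rack's base at own x = 110 mm, y = +90 mm
- toe_right (a point): lower front corner of the rack's base at own x = 110 mm, y = -90 mm
- stop_bar: Plain aluminium bar fixed to the bench beyond the rack, 320 mm long (own y), 25 mm deep (own x), 25 mm high. Origin: bench height, middle of the long face that looks to the robot; own x points away from the robot, square to that face. After tipping up, the toe is some 30 to 90 mm short of it and up to 15 degrees out of square.
- dispenser: White plastic bottle with blue cap, 44 mm diameter, 100 mm high, standing beside or beyond the work; origin at centre of its underside. Leave alone.
- jar: Small amber jar with steel lid, 52 mm diameter, 50 mm high, standing beside or beyond the work; origin at centre of its underside. Leave alone.
- can: Plain metal can, 48 mm diameter, 85 mm high, standing beside or beyond the work; origin at centre of its underside. Leave alone.
Things that resemble listed ones, but are neither listed nor needed, are in the scene too. Of the things that look like the rack, take the one that is nearest to the robot's base at the start.

How it is judged:
By the outcome, as a careful person would: the job done as asked, in the order asked, and still so for the second after the job is handed in, with the robot touching nothing.
It also fails if it takes over 48 s, if anything falls off the work surface, if the arm or the gripper's body presses on something with over 40 N, if the wrist force passes 120 N, or if a joint passes its speed limit or range.

ROBOT

A 6-joint arm with a two-finger parallel gripper is mounted at the origin on the work surface. World frame = base frame: x ahead of the robot, y to its left, z up, the work surface at z = 0. Lengths are in m, angles in rad, forces in N, time in s.
With the tool pointing down it reaches from about 0.425 to 1.125 m from the base axis. Payload 14.9 kg.
Tool frame: the origin (TCP) lies on the centre line of the jaws, within the pads' length; the fingertips stand 14 mm ahead of it and the grasp point (between the pads) lies 5 mm behind it; z points along the fingers, y is the direction in which the jaws open and shut (so a half turn about z gives the same grasp; the last joint's range is limited). The gripper opens to 91 mm and grips with 3 to 60 N. Pads are 32 mm wide; open, the fingers measure 118 mm over their backs; the gripper's body (76 mm by 178 mm) begins 60 mm behind the grasp point.
Start: joints at [1.249, 0.379, 1.734, -0, 1.028, -0.033], TCP at [0.199, 0.671, 0.228] pointing down, gripper open.
Joint ranges: [-2.77, 2.77], [-0.74, 2.19], [0, 2.66], [-1.06, 4.2], [0.31, 2.87], [-3.08, 3.08]. Speed limits (rad/s): [1.89, 1.89, 2.39, 3.14, 3.14, 3.14].

INTERFACE

Orientations are given as a unit quaternion [x, y, z, w].
In Python, from rig import ctrl, imaging gives the robot as it stands.
- The arm moves only by the shell command python3 -m pendant 'ROWS' [FORCE]. ROWS is JSON, a list that holds one entry, the list of rows, each a list of 7 numbers: the closure, from 0 (fully open) to 1 (shut), then the shift along the tool's x, y, z in m, then the turn, a rotation vector about the tool's x, y, z in rad. A call has exactly 8 rows; each row is the pose to reach, as a shift and turn from the pose commanded when the call began, along the tool's axes at that moment; what a row does not reach only later rows make up. A row lasts 1/12 s, in which the tool goes at most 41.7 mm and 7.16 degrees, less where a joint would pass 70% of its speed; a pose out of reach is approached as far as the arm can. A call with a gripper value outside its range is refused whole. The fingers move at their own pace and stop on an object; FORCE is the grip in N (left out, the last holds). Time passes only in rows, so rows that repeat a pose let the fingers close, or fill a call up. It gives the time, the measured TCP pose, the force and the opening at its end, in the units of the state.
- ctrl.get_obs(): the state, without advancing time (a new reading comes with each control period).
- imaging.grab_frame(name): name is "scene" or "top" or "wrist"; returns the picture (400x640x3 uint8, red, green, blue); there is no depth.
- imaging.get_calibration(name): a dict with "fx", "fy", "cx", "cy" (pixels), "R" (3x3) and "t" (3): a world point X has camera coordinates R X + t. Camera axes: x right, y down, z forward; pixel columns grow to the right and rows downward; lengths in m; the calibration is good to about 2 mm. A picture is of the moment at which its call begins: read the wrist's pose just before it. get_calibration takes no time and is no camera call; for the wrist camera it gives the pose at the moment of the call.
- ctrl.finish_job(): hands the job in, once; it reports no verdict.
The state is a dict: "t": time; "q": joint angles; "dq": joint speeds; "joint_torque": joint torques, N m; "eef_pos": TCP position; "tcp_rot": TCP orientation; "ft_force": force on the tool from outside, world axes, zero at the start; "moment": the same for the moment, N m; "grip_width": finger opening in m.
Only numpy, scipy, OpenCV 4.12 (cv2) and the standard library are available. Lean on these libraries where they do the work, as an engineer would, in place of code of your own. Each camera call takes 0.05 s, during which the arm holds its last target.

## Working session

There is one attempt and no reset: what is moved stays moved. The work goes in short steps, Python scripts to look and compute and a shell command to move; the robot and the scene stay as the last step left them, time stands still between calls to the robot, and variables do not carry over. Pictures are saved under pics/ and viewed, and the job is handed in when it is done.

```bash
mkdir -p pics; ls
python3 - <<'E'
from rig import ctrl, imaging
import cv2
print(ctrl.get_obs())
for n in ["scene","top"]:
    f=imaging.grab_frame(n); cv2.imwrite(f"pics/{n}0.png",f[:,:,::-1])
    print(n,imaging.get_calibration(n))
E
```

```text
pics
{'t': 0.0, 'q': array([ 1.24873853e+00,  3.79405066e-01,  1.73478567e+00, -2.05272207e-05,
        1.02847266e+00, -3.33251056e-02]), 'dq': array([ 8.20107617e-04, -8.63226733e-05,  4.39656380e-04,  1.14201916e-03,
       -1.03756049e-03, -1.24731565e-03]), 'joint_torque': array([-3.16192039e-03, -7.63734698e+01, -4.34365976e+01,  6.49350509e-02,
        4.24338947e-02, -9.34191212e-05]), 'eef_pos': array([0.19922307, 0.67065674, 0.22728826]), 'tcp_rot': array([ 1.43860127e-01,  9.89597887e-01, -5.28493131e-04, -8.59810687e-05]), 'ft_force': array([ 0.17087122, -0.128279  ,  0.78175691]), 'moment': array([-0.00280103,  0.0405473 , -0.04028249]), 'grip_width': 0.09147205813107036}
scene {'fx': 430.67457676654493, 'fy': 430.67457676654493, 'cx': 321.4958877694024, 'cy': 205.84252358369395, 'R': array([[-2.03839921e-01,  9.79004088e-01, -5.31558114e-04],
       [ 6.58148419e-01,  1.36632078e-01, -7.40386611e-01],
       [-7.24768891e-01, -1.51270192e-01, -6.72181065e-01]]), 't': array([ 0.05794167, -0.3396975 ,  1.41696051])}
top {'fx': 431.5621066090714, 'fy': 431.5621066090714, 'cx': 324.7985519021232, 'cy': 193.27036874488738, 'R': array([[-0.11771391, -0.99303934, -0.00403771],
       [-0.97085324,  0.11593691, -0.20976802],
       [ 0.20877602, -0.02077259, -0.97774285]]), 't': array([0.1190094 , 0.57427715, 0.87133685])}
```

View pics/scene0.png

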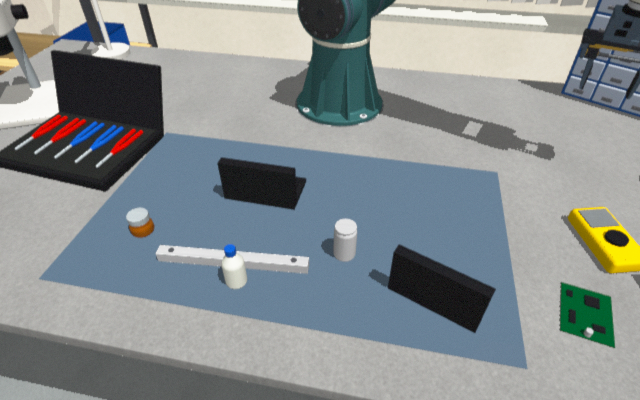

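View pics/top0.png

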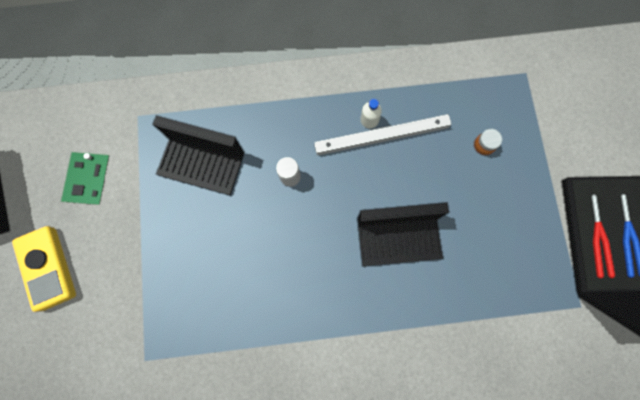

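Two rack-like objects are in view. Rack A is at top (400,235) / scene (260,183), and rack B is at top (200,157) / scene (440,287). A looks nearest to the robot base, which sits at the bottom of the top view. The stop bar runs from (318,148) to (450,123). I'll confirm the choice in an enlarged crop.

```bash
cat > h.py <<'E'
import numpy as np, cv2
from rig import ctrl, imaging
def back(n,u,v,z):
    c=imaging.get_calibration(n);R=c["R"];t=c["t"]
    d=R.T@np.array([(u-c["cx"])/c["fx"],(v-c["cy"])/c["fy"],1]);o=-R.T@t
    return o+d*(z-o[2])/d[2]
def proj(n,X):
    c=imaging.get_calibration(n);p=c["R"]@np.array(X)+c["t"]
    return c["fx"]*p[0]/p[2]+c["cx"],c["fy"]*p[1]/p[2]+c["cy"]
def crop(src,dst,x0,y0,x1,y1,s):
    f=cv2.imread(src)[y0:y1,x0:x1];cv2.imwrite(dst,cv2.resize(f,None,fx=s,fy=s,interpolation=cv2.INTER_CUBIC))
E
python3 - <<'E'
from h import *
crop("pics/top0.png","pics/ct.png",300,90,500,290,3) if 0 else crop("pics/top0.png","pics/ct.png",300,90,500,280,3)
crop("pics/scene0.png","pics/cs.png",140,140,340,300,4)
print(back("top",400,240,.013),back("top",200,170,.013))
E
```

```text
[ 0.46934606 -0.10408686  0.013     ] [0.68315592 0.32839407 0.013     ]
```

View pics/ct.png

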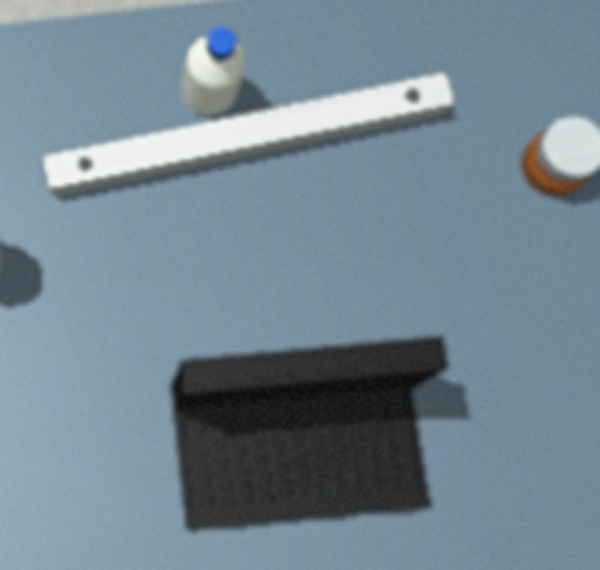

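View pics/cs.png

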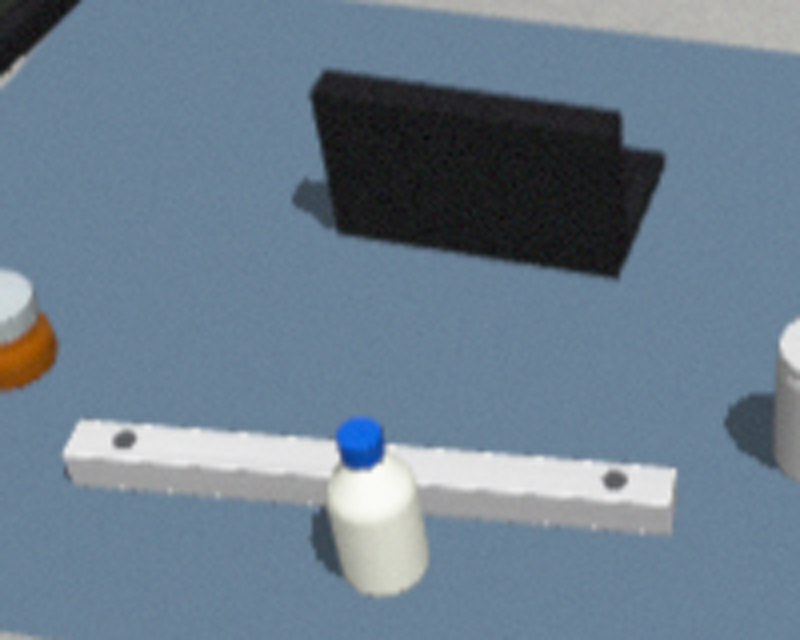

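Rack A is the empty L-rack. It lies on its back with its base wall up, at range 0.48 m against 0.76 m for B, so it is the one meant. Now I'll locate the bar, rack and obstacles.

Run:
```python
from h import *
np.set_printoptions(precision=4,suppress=True)
T=lambda u,v:(300+u/3,90+v/3); S=lambda u,v:(140+u/4,140+v/4)
def tri(a,b):
    A=[];y=[]
    for n,(u,v) in (("top",a),("scene",b)):
        p0=back(n,u,v,0);p1=back(n,u,v,.2);d=(p1-p0)/np.linalg.norm(p1-p0);P=np.eye(3)-np.outer(d,d);A.append(P);y.append(P@p0)
    return np.linalg.lstsq(np.vstack(A),np.hstack(y),rcond=None)[0]
print("heel -y",back("scene",*S(338,235),0),"heel +y",back("scene",*S(617,278),0))
for p in [(180,362),(443,338),(180,393),(446,368)]: print("toe z.11",back("top",*T(*p),.11))
for p in [(188,529),(430,507)]: print("backend z.013",back("top",*T(*p),.013))
print("tri toe outer +y", tri(T(180,362),S(620,133)),"-y",tri(T(443,338),S(313,95)))
print("tri toe inner +y",tri(T(180,393),S(620,112)),"-y",tri(T(446,368),S(325,72)))
L=back("top",*T(51,186),.025);Rr=back("top",*T(453,105),.025);print("bar near top",L,Rr,np.linalg.norm(L-Rr))
L2=back("top",*T(43,157),.025);R2=back("top",*T(447,74),.025);print("far",L2,R2)
print("tri bar near? holes", tri(T(85,163),S(615,480)),tri(T(412,95),S(124,440)))
d=(L-Rr)[:2];print("bar yaw deg",np.degrees(np.arctan2(-d[0],d[1])))
a=back("scene",*S(338,235),0);b=back("scene",*S(617,278),0);d=(b-a)[:2];print("rack yaw",np.degrees(np.arctan2(-d[0],d[1])),np.linalg.norm(d))
print("disp cap",tri(T(222,42),S(360,440)), "jar lid",tri(T(572,147),(138,214)),"can",back("top",288,163,.085))
```

```text
heel -y [ 0.5297 -0.1933  0.    ] heel +y [ 0.5326 -0.0151  0.    ]
toe z.11 [ 0.5296 -0.0152  0.11  ]
toe z.11 [ 0.5249 -0.1944  0.11  ]
toe z.11 [ 0.5087 -0.0124  0.11  ]
toe z.11 [ 0.5043 -0.1927  0.11  ]
backend z.013 [ 0.4219 -0.0139  0.013 ]
backend z.013 [ 0.4168 -0.1923  0.013 ]
tri toe outer +y [ 0.5293 -0.0124  0.1082] -y [ 0.5254 -0.1949  0.1041]
tri toe inner +y [ 0.5092 -0.0136  0.1073] -y [ 0.5049 -0.194   0.1056]
bar near top [0.6903 0.0559 0.025 ] [ 0.7183 -0.2606  0.025 ] 0.31771994329859743
far [0.7141 0.0594 0.025 ] [ 0.744  -0.2605  0.025 ]
tri bar near? holes [0.7058 0.0287 0.0236] [ 0.7309 -0.2309  0.0228]
bar yaw deg 5.059241538461835
rack yaw -0.937006086631948 0.1782439189166379
disp cap [ 0.7626 -0.0781  0.0921] jar lid [ 0.6668 -0.3349  0.0478] can [0.6543 0.1211 0.085 ]
```

```bash
python3 -m pendant '[[[0,-0.032,-0.024,0.003,0,0,-0.034],[0,-0.064,-0.048,0.006,0,0,-0.068],[0,-0.096,-0.073,0.009,0,0,-0.1],[0,-0.128,-0.097,0.012,0,0,-0.135],[0,-0.16,-0.122,0.015,0,0,-0.168],[0,-0.192,-0.146,0.018,0,0,-0.2],[0,-0.224,-0.17,0.021,0,0,-0.235],[0,-0.256,-0.195,0.024,0,0,-0.269]]]'
cat >> h.py <<'E'
from scipy.spatial.transform import Rotation as Ro
def delta(x,y,z,yaw,pitch=0):
    """tool-frame shift & rotvec to world target; yaw deg of pushing dir; pitch deg: fingertips forward"""
    o=ctrl.get_obs();R=Ro.from_quat(o["tcp_rot"])
    c,s=np.cos(np.radians(yaw)),np.sin(np.radians(yaw))
    Rt=Ro.from_matrix(np.array([[-c,-s,0],[-s,c,0],[0,0,-1]]).T@np.eye(3) if 0 else np.column_stack([[-c,-s,0],[-s,c,0],[0,0,-1]]))
    Rt=Ro.from_rotvec(np.radians(-pitch)*np.array([-s,c,0]))*Rt
    print("t",o["t"],"pos",o["eef_pos"].round(4),"toolz",R.as_matrix()[:,2].round(3),"F",o["ft_force"].round(1))
    print("shift",R.inv().apply(np.array([x,y,z])-o["eef_pos"]).round(4),"turn",(R.inv()*Rt).as_rotvec().round(4), "tgt toolz",Rt.as_matrix()[:,2].round(3))
E
python3 -c "
from h import *
delta(.475,-.104,.16,-1.2)"
```

```text
t: 0.77
eef_pos: [0.3899, 0.4095, 0.2037]
tcp_rot: [0.009, 1.0, -0.0, 0.0]
ft_force: [0.5, -0.2, 0.1]
grip_width: 0.091
t 0.7667 pos [0.3899 0.4095 0.2037] toolz [ 0. -0. -1.] F [ 0.5 -0.2  0.1]
shift [-0.0942 -0.5119  0.0438] turn [-0.      0.      0.0031] tgt toolz [ 0.  0. -1.]
```

```bash
python3 -m pendant '[[[0,-0.009,-0.035,0,0,0,0],[0,-0.018,-0.07,0,0,0,0],[0,-0.027,-0.105,0,0,0,0],[0,-0.036,-0.14,0,0,0,0],[0,-0.045,-0.175,0,0,0,0],[0,-0.054,-0.21,0,0,0,0],[0,-0.063,-0.245,0,0,0,0],[0,-0.072,-0.28,0,0,0,0]]]' >/dev/null
python3 -c "
from h import *
delta(.475,-.104,.16,-1.2)"
```

```text
t 1.4333 pos [0.4556 0.1281 0.2039] toolz [ 0. -0. -1.] F [ 1.3  0.  -0. ]
shift [-0.024  -0.2317  0.0439] turn [-0.      0.      0.0013] tgt toolz [ 0.  0. -1.]
```

```bash
python3 -m pendant '[[[0,-0.003,-0.03,0.005,0,0,0],[0,-0.006,-0.06,0.01,0,0,0],[0,-0.009,-0.09,0.016,0,0,0],[0,-0.012,-0.12,0.022,0,0,0],[0,-0.015,-0.15,0.028,0,0,0],[0,-0.018,-0.18,0.034,0,0,0],[0,-0.021,-0.21,0.04,0,0,0],[0,-0.024,-0.232,0.044,0,0,0]]]' >/dev/null
python3 - <<'E'
from h import *
delta(.475,-.104,.102,-1.2)
for n in ["scene","top","wrist"]:
    f=imaging.grab_frame(n); cv2.imwrite(f"pics/{n}1.png",f[:,:,::-1])
a=cv2.imread("pics/scene1.png")[120:320,120:420];b=cv2.imread("pics/top1.png")[100:300,270:570];
cv2.imwrite("pics/m1.png",cv2.resize(np.vstack([a,b]),None,fx=1.5,fy=1.5))
E
```

```text
t 2.1 pos [ 0.4747 -0.1046  0.1594] toolz [-0.001  0.    -1.   ] F [0.3 0.6 0.4]
shift [-0.0003  0.0006  0.0574] turn [ 0.     -0.0005  0.0004] tgt toolz [ 0.  0. -1.]
```

View pics/m1.png

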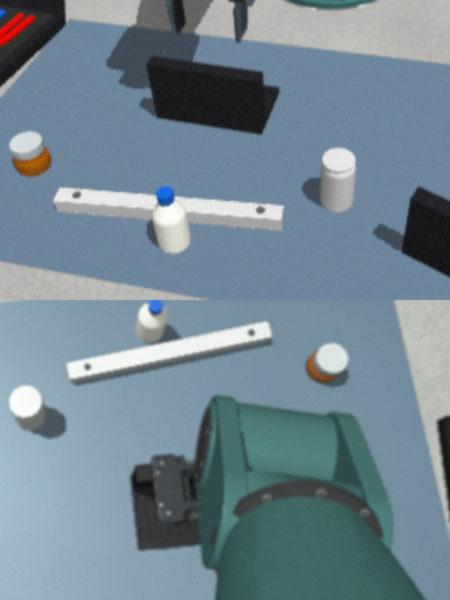

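View pics/wrist1.png

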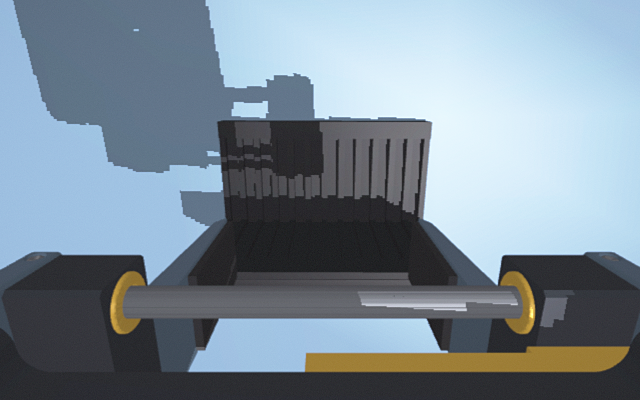

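```bash
python3 -m pendant '[[[0,0,0,0.02,0,0,0],[0,0,0,0.04,0,0,0],[0,0,0,0.057,0,0,0],[0,0,0,0.057,0,0,0],[0,-0.006,0,0.057,0,0,0],[0,-0.012,0,0.057,0,0,0],[0,-0.016,0,0.057,0,0,0],[0,-0.02,0,0.057,0,0,0]]]'; python3 -m pendant '[[[0,-0.005,0,0,0,0,0],[0,-0.01,0,0,0,0,0],[0,-0.015,0,0,0,0,0],[0,-0.02,0,0,0,0,0],[0,-0.025,0,0,0,0,0],[0,-0.03,0,0,0,0,0],[0,-0.035,0,0,0,0,0],[0,-0.035,0,0,0,0,0]]]'
python3 - <<'E'
from h import *
delta(.53,-.104,.102,-1.2)
f=imaging.grab_frame("scene"); cv2.imwrite("pics/s2.png",f[:,:,::-1])
f=imaging.grab_frame("wrist"); cv2.imwrite("pics/w2.png",f[:,:,::-1])
crop("pics/s2.png","pics/s2c.png",140,100,400,300,3)
E
```

```text
t: 2.92
eef_pos: [0.4963, -0.103, 0.104]
tcp_rot: [0.01, 1.0, -0.0, 0.001]
ft_force: [-1.2, 0.3, 1.3]
grip_width: 0.0912
t: 3.58
eef_pos: [0.5312, -0.1038, 0.103]
tcp_rot: [0.01, 1.0, -0.0, 0.0]
ft_force: [0.1, -1.2, -0.5]
grip_width: 0.0911
t 3.5833 pos [ 0.5312 -0.1038  0.103 ] toolz [ 0.001 -0.    -1.   ] F [ 0.1 -1.2 -0.5]
shift [ 0.0012 -0.0002  0.001 ] turn [-0.0002  0.0007  0.0013] tgt toolz [ 0.  0. -1.]
```

View pics/s2c.png

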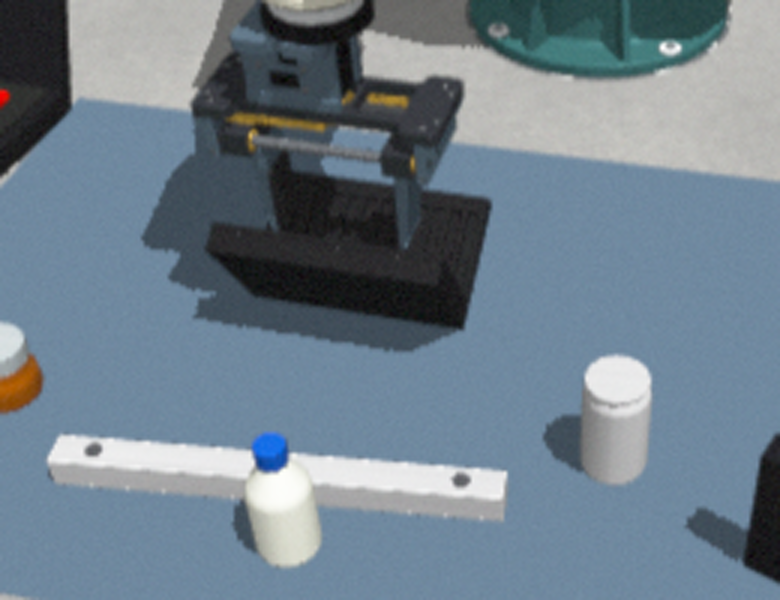

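View pics/w2.png

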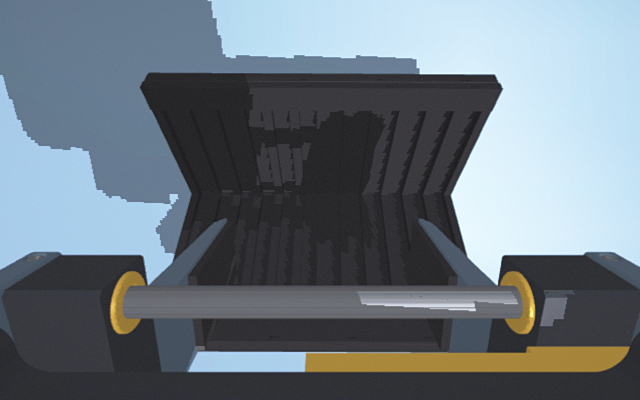

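The rack is tilting about its heel: the heel corner is at scene (295,209), unchanged, and the fingers sit on the inner face. Next I'll push past the balance point and raise the fingers clear.

```bash
python3 -m pendant '[[[0,-0.006,0,0,0,0,0],[0,-0.012,0,0,0,0,0],[0,-0.018,0,0,0,0,0],[0,-0.023,0,0,0,0,0],[0,-0.026,0,-0.01,0,0,0],[0,-0.026,0,-0.03,0,0,0],[0,-0.026,0,-0.055,0,0,0],[0,-0.026,0,-0.08,0,0,0]]]'
python3 - <<'E'
from h import *
f=imaging.grab_frame("scene"); cv2.imwrite("pics/s3.png",f[:,:,::-1])
crop("pics/s3.png","pics/s3c.png",140,100,400,300,3)
E
```

```text
t: 4.35
eef_pos: [0.5553, -0.104, 0.1838]
tcp_rot: [0.01, 1.0, 0.0, -0.001]
ft_force: [0.3, 0.7, 0.7]
grip_width: 0.0913
```

View pics/s3c.png

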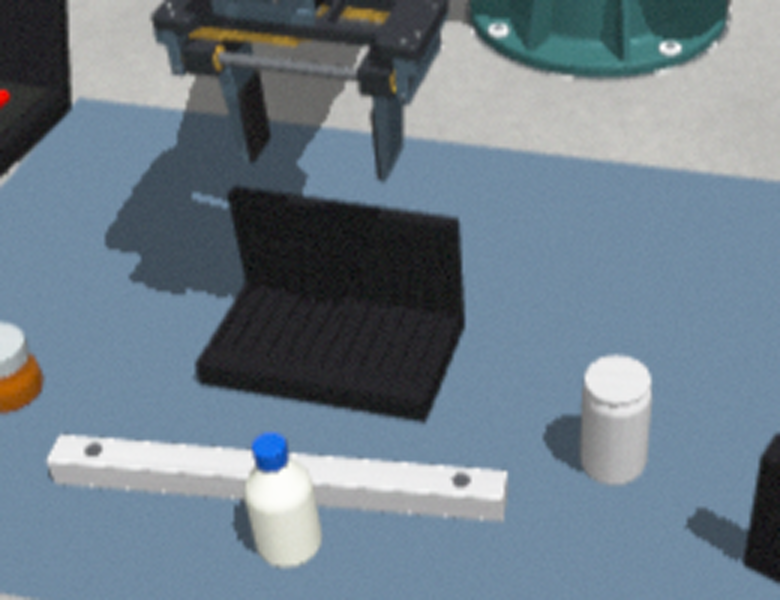

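The rack stands on its base, with its toe corners at scene (206,227) and (282,240). I'll measure it, then retreat behind the back and pitch the fingertips forward.

Run:
```python
from h import *
S=lambda u,v:(140+u/3,100+v/3)
a=back("scene",*S(197,381),0);b=back("scene",*S(427,420),0);d=(b-a)[:2];print(a,b,np.linalg.norm(d),np.degrees(np.arctan2(-d[0],d[1])))
print("heel+y",back("scene",*S(465,328),0))
print("cam wrist", -imaging.get_calibration("wrist")["R"].T@imaging.get_calibration("wrist")["t"])
print(ctrl.get_obs()["q"].round(2))
delta(.475,-.104,.184,5.1,20)
```

```text
[ 0.63142746 -0.19954755  0.        ] [ 0.63505307 -0.01604519  0.        ] 0.1835381796816202 -1.1318938844412987
heel+y [ 0.53166199 -0.01344275  0.        ]
cam wrist [ 0.47574807 -0.10178799  0.34561283]
[-0.23  0.22  2.03 -0.    0.89 -1.78]
t 4.4 pos [ 0.5578 -0.1046  0.1888] toolz [ 0.004 -0.001 -1.   ] F [4.6 0.2 5.8]
shift [ 0.0828 -0.001   0.0045] turn [-0.0201 -0.3451 -0.1072] tgt toolz [ 0.341  0.03  -0.94 ]
```

```bash
python3 -m pendant '[[[0,0.015,0,0,0,0,0],[0,0.03,0,0,0,0,0],[0,0.045,0,0,-0.004,-0.069,-0.021],[0,0.06,0,0,-0.008,-0.138,-0.043],[0,0.075,0,0,-0.012,-0.207,-0.064],[0,0.083,0,0,-0.016,-0.276,-0.086],[0,0.083,0,0,-0.02,-0.345,-0.107],[0,0.083,0,0,-0.02,-0.345,-0.107]]]'
python3 -c "
from h import *
delta(.475,-.104,.04,5.1,20)"
```

```text
t: 5.07
eef_pos: [0.4709, -0.1022, 0.1824]
tcp_rot: [-0.044, 0.984, 0.009, 0.172]
ft_force: [0.2, -0.5, -0.5]
grip_width: 0.091
t 5.0667 pos [ 0.4709 -0.1022  0.1824] toolz [ 0.338  0.032 -0.941] F [ 0.2 -0.5 -0.5]
shift [ 0.0446 -0.0024  0.1353] turn [ 0.0017 -0.0025 -0.0004] tgt toolz [ 0.341  0.03  -0.94 ]
```

```bash
python3 -m pendant '[[[0,0.008,0,0.02,0,0,0],[0,0.015,0,0.04,0,0,0],[0,0.022,-0.001,0.06,0,0,0],[0,0.028,-0.001,0.08,0,0,0],[0,0.034,-0.002,0.1,0,0,0],[0,0.04,-0.002,0.12,0,0,0],[0,0.045,-0.002,0.135,0,0,0],[0,0.045,-0.002,0.135,0,0,0]]]'
python3 - <<'E'
from h import *
delta(.505,-.104,.04,5.1,20)
print(ctrl.get_obs()["q"].round(2))
for n in ["scene","wrist"]:
  f=imaging.grab_frame(n); cv2.imwrite(f"pics/{n}4.png",f[:,:,::-1])
crop("pics/scene4.png","pics/s4c.png",140,100,400,300,3)
E
```

```text
t: 5.73
eef_pos: [0.4804, -0.1136, 0.0625]
tcp_rot: [-0.046, 0.986, 0.026, 0.157]
ft_force: [-1.3, 0.9, -0.1]
grip_width: 0.0913
t 5.7333 pos [ 0.4804 -0.1136  0.0625] toolz [ 0.308  0.066 -0.949] F [-1.3  0.9 -0.1]
shift [-0.017   0.0063  0.0296] turn [ 0.0387 -0.0309 -0.0019] tgt toolz [ 0.341  0.03  -0.94 ]
[-0.37  0.28  2.33  0.6   0.31 -2.59]
```

View pics/s4c.png

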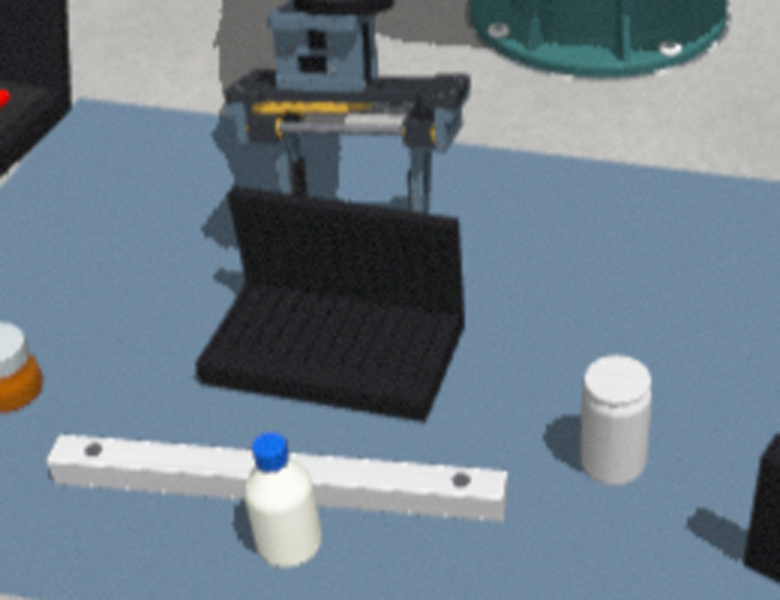

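View pics/wrist4.png

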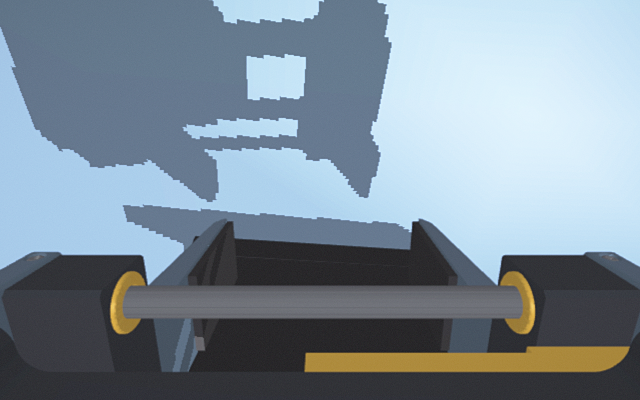

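Run:
```python
from h import *
c=imaging.get_calibration("wrist");print(c["R"].round(2),(-c["R"].T@c["t"]).round(3),c["fx"])
o=ctrl.get_obs();R=Ro.from_quat(o["tcp_rot"]).as_matrix()
for s in (-1,1):
  for k in (-.016,.016): print("tip",s,k,proj("wrist",o["eef_pos"]+R@[k,s*.05,.014]))
for X in [(.53,-.19,.11),(.53,-.015,.11),(.53,-.19,0),(.53,-.015,0),(.543,-.1,.11)]: print(X,proj("wrist",X))
```

```text
[[-0.1   0.99  0.04]
 [ 0.82  0.06  0.57]
 [ 0.57  0.09 -0.82]] [ 0.355 -0.129  0.187] 356.5317748586663
tip -1 -0.016 (np.float64(227.04930064470153), np.float64(277.1889705154289))
tip -1 0.016 (np.float64(222.2952391280197), np.float64(221.4302815161933))
tip 1 -0.016 (np.float64(412.97868145339027), np.float64(277.14595107348254))
tip 1 0.016 (np.float64(417.51222362593705), np.float64(221.39792502024156))
(0.53, -0.19, 0.11) (np.float64(139.80486792260285), np.float64(410.6823719948535))
(0.53, -0.015, 0.11) (np.float64(515.0615052189195), np.float64(413.96844426144446))
(0.53, -0.19, 0) (np.float64(200.51448009929678), np.float64(241.51996625385857))
(0.53, -0.015, 0) (np.float64(443.56645203156404), np.float64(253.3919964471425))
(0.543, -0.1, 0.11) (np.float64(337.8601347635307), np.float64(425.1132068667297))
```

```bash
python3 -m pendant '[[[0,-0.011,0,-0.001,0,0,0],[0,-0.022,0,-0.003,0,0,0],[0,-0.022,0,-0.003,0,0,0],[0,-0.022,0,-0.003,0,0,0],[0,-0.022,0,-0.003,0,0,0],[0,-0.022,0,-0.003,0,0,0],[0,-0.022,0,-0.003,0,0,0],[0,-0.022,0,-0.003,0,0,0]]]'
python3 - <<'E'
from h import *
delta(.5,-.106,.05,5.1,20)
print(ctrl.get_obs()["q"].round(2))
E
```

```text
t: 6.5
eef_pos: [0.4993, -0.112, 0.0736]
tcp_rot: [-0.046, 0.986, 0.025, 0.159]
ft_force: [0.0, 0.0, -0.4]
grip_width: 0.0914
t 6.5 pos [ 0.4993 -0.112   0.0736] toolz [ 0.311  0.064 -0.948] F [ 0.   0.  -0.4]
shift [0.0063 0.005  0.0229] turn [ 0.036  -0.0281 -0.0012] tgt toolz [ 0.341  0.03  -0.94 ]
[-0.35  0.28  2.3   0.54  0.33 -2.51]
```

```bash
python3 -c "
from h import *
delta(.505,-.106,.05,5.1,17)"
```

```text
t 6.5 pos [ 0.4993 -0.112   0.0736] toolz [ 0.311  0.064 -0.948] F [ 0.   0.  -0.4]
shift [0.0016 0.0045 0.0245] turn [ 0.0361  0.0243 -0.0003] tgt toolz [ 0.291  0.026 -0.956]
```

```bash
python3 -m pendant '[[[0,0.001,0.002,0,0.018,0.012,0],[0,0.002,0.0045,0,0.036,0.024,0],[0,0.002,0.0045,0.006,0.036,0.024,0],[0,0.002,0.0045,0.012,0.036,0.024,0],[0,0.002,0.0045,0.018,0.036,0.024,0],[0,0.002,0.0045,0.0245,0.036,0.024,0],[0,0.002,0.0045,0.0245,0.036,0.024,0],[0,0.002,0.0045,0.0245,0.036,0.024,0]]]'
python3 - <<'E'
from h import *
delta(.525,-.106,.05,5.1,20)
print(ctrl.get_obs()["q"].round(2))
E
```

```text
t: 7.17
eef_pos: [0.5067, -0.1086, 0.0575]
tcp_rot: [-0.045, 0.989, 0.011, 0.142]
ft_force: [-1.1, -0.5, -0.9]
grip_width: 0.0912
t 7.1667 pos [ 0.5067 -0.1086  0.0575] toolz [ 0.28   0.035 -0.959] F [-1.1 -0.5 -0.9]
shift [-0.0156  0.0009  0.0124] turn [ 0.0103 -0.0635 -0.0008] tgt toolz [ 0.341  0.03  -0.94 ]
[-0.32  0.32  2.28  0.41  0.31 -2.35]
```

```bash
python3 -m pendant '[[[0,-0.003,0,0,0.0,0,0],[0,-0.006,0,0.001,0.003,-0.005,0],[0,-0.008,0.001,0.003,0.005,-0.015,0],[0,-0.01,0.001,0.005,0.007,-0.025,0],[0,-0.012,0.001,0.007,0.01,-0.035,0],[0,-0.014,0.001,0.009,0.01,-0.045,0],[0,-0.016,0.001,0.011,0.01,-0.055,0],[0,-0.016,0.001,0.012,0.01,-0.063,0]]]'
python3 - <<'E'
from h import *
delta(.545,-.106,.045,5.1,20)
print(ctrl.get_obs()["q"].round(2))
for n in ["scene","wrist"]:
  f=imaging.grab_frame(n); cv2.imwrite(f"pics/{n}5.png",f[:,:,::-1])
crop("pics/scene5.png","pics/s5c.png",140,100,400,300,3)
E
```

```text
t: 7.83
eef_pos: [0.5296, -0.1116, 0.0669]
tcp_rot: [-0.046, 0.985, 0.018, 0.164]
ft_force: [-3.8, 1.7, -1.3]
grip_width: 0.0911
t 7.8333 pos [ 0.5296 -0.1116  0.0669] toolz [ 0.321  0.051 -0.946] F [-3.8  1.7 -1.3]
shift [-0.0079  0.0036  0.0259] turn [ 0.0218 -0.0185  0.0002] tgt toolz [ 0.341  0.03  -0.94 ]
[-0.32  0.32  2.25  0.52  0.31 -2.46]
```

View pics/s5c.png

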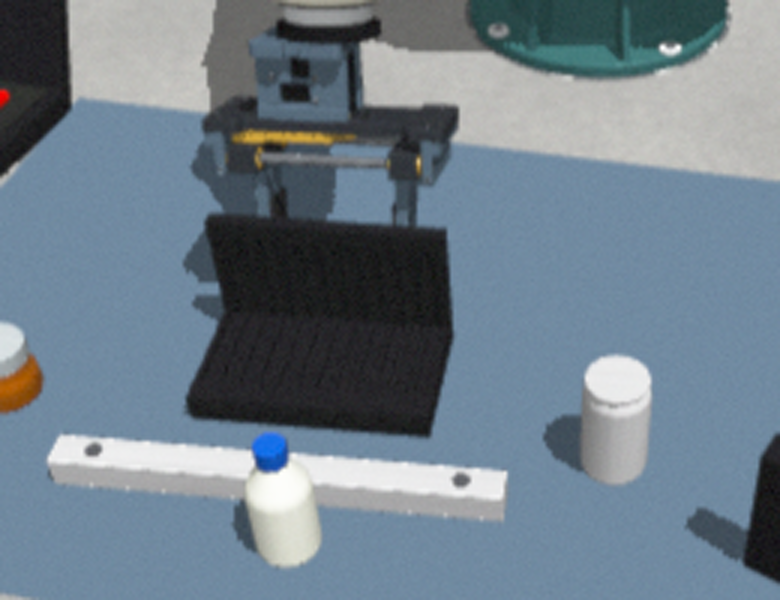

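View pics/wrist5.png

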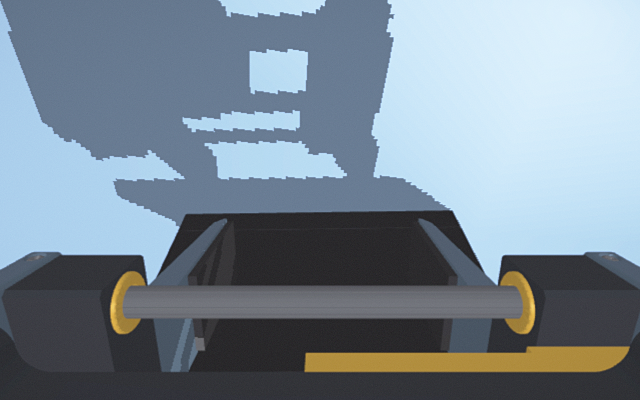

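```bash
python3 -c "
from h import *
delta(.522,-.109,.056,5.1,14)"
```

```text
t 7.9333 pos [ 0.5293 -0.1117  0.0668] toolz [ 0.321  0.05  -0.946] F [-1.4  0.7 -0.3]
shift [0.0102 0.0032 0.008 ] turn [0.0215 0.086  0.0009] tgt toolz [ 0.241  0.022 -0.97 ]
```

```bash
python3 -m pendant '[[[0,0.007,0.001,0,0,0,0],[0,0.01,0.002,0,0.01,0.03,0],[0,0.01,0.003,0.003,0.0215,0.06,0],[0,0.01,0.003,0.006,0.0215,0.086,0.001],[0,0.01,0.003,0.008,0.0215,0.086,0.001],[0,0.01,0.003,0.008,0.0215,0.086,0.001],[0,0.01,0.003,0.008,0.0215,0.086,0.001],[0,0.01,0.003,0.008,0.0215,0.086,0.001]]]'
python3 - <<'E'
from h import *
delta(.545,-.109,.056,5.1,14)
print(ctrl.get_obs()["q"].round(2))
S=lambda u,v:(140+u/3,100+v/3)
a=back("scene",*S(188,414),0);b=back("scene",*S(430,436),0);d=(b-a)[:2];print(a,b,np.linalg.norm(d),np.degrees(np.arctan2(-d[0],d[1])))
E
```

```text
t: 8.6
eef_pos: [0.5216, -0.109, 0.0559]
tcp_rot: [-0.044, 0.992, 0.006, 0.122]
ft_force: [-0.6, 0.0, 0.5]
grip_width: 0.0914
t 8.6 pos [ 0.5216 -0.109   0.0559] toolz [ 0.241  0.022 -0.97 ] F [-0.6  0.   0.5]
shift [-0.0227 -0.0021  0.0055] turn [ 0.0002 -0.0004 -0.0003] tgt toolz [ 0.241  0.022 -0.97 ]
[-0.29  0.35  2.23  0.27  0.35 -2.2 ]
[ 6.65398131e-01 -1.92265624e-01  1.11022302e-16] [ 0.6500981  -0.00956214  0.        ] 0.18334299662077216 4.786918193616775
```

```bash
python3 -m pendant '[[[0,-0.005,0,0.001,0,0,0],[0,-0.01,0,0.0025,0,0,0],[0,-0.015,0,0.0035,0,0,0],[0,-0.02,0,0.005,0,0,0],[0,-0.025,0,0.006,0,0,0],[0,-0.03,0,0.0075,0,0,0],[0,-0.034,0,0.0085,0,0,0],[0,-0.036,0,0.009,0,0,0]]]'
python3 - <<'E'
from h import *
delta(.575,-.107,.056,5.1,14)
for n in ["scene","top"]:
  f=imaging.grab_frame(n); cv2.imwrite(f"pics/{n}6.png",f[:,:,::-1])
crop("pics/scene6.png","pics/s6c.png",140,160,320,300,4)
S=lambda u,v:(140+u/4,160+v/4)
E
```

```text
t: 9.27
eef_pos: [0.559, -0.1055, 0.0556]
tcp_rot: [-0.044, 0.992, 0.006, 0.121]
ft_force: [-5.8, -0.6, 4.1]
grip_width: 0.0914
t 9.2667 pos [ 0.559  -0.1055  0.0556] toolz [ 0.239  0.022 -0.971] F [-5.8 -0.6  4.1]
shift [-0.0154 -0.0029  0.0034] turn [ 0.0006 -0.0017 -0.    ] tgt toolz [ 0.241  0.022 -0.97 ]
```

View pics/s6c.png

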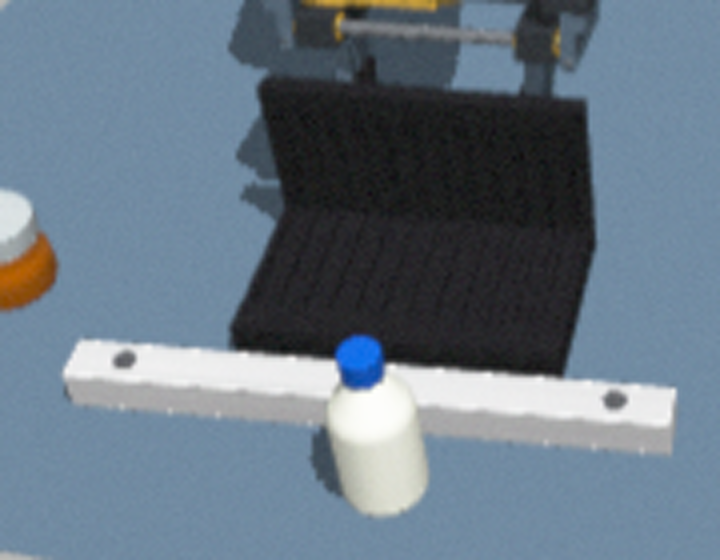

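The rack slides upright, square to the bar and about 15 mm short of it. I'll approach gently, watching the force.

```bash
python3 -m pendant '[[[0,-0.002,0,0.0005,0,0,0],[0,-0.004,0,0.001,0,0,0],[0,-0.006,0,0.0015,0,0,0],[0,-0.008,0,0.002,0,0,0],[0,-0.01,0,0.0025,0,0,0],[0,-0.012,0,0.003,0,0,0],[0,-0.012,0,0.003,0,0,0],[0,-0.012,0,0.003,0,0,0]]]'; python3 -m pendant '[[[0,-0.0005,0,0.0001,0,0,0],[0,-0.001,0,0.0002,0,0,0],[0,-0.0015,0,0.0004,0,0,0],[0,-0.002,0,0.0005,0,0,0],[0,-0.0025,0,0.0006,0,0,0],[0,-0.003,0,0.0007,0,0,0],[0,-0.003,0,0.0007,0,0,0],[0,-0.003,0,0.0007,0,0,0]]]'
```

```text
t: 10.03
eef_pos: [0.5711, -0.1045, 0.0557]
tcp_rot: [-0.044, 0.992, 0.006, 0.121]
ft_force: [-3.1, 0.1, 1.4]
grip_width: 0.0913
t: 10.7
eef_pos: [0.5739, -0.1043, 0.0557]
tcp_rot: [-0.044, 0.992, 0.006, 0.121]
ft_force: [-5.1, 0.2, 2.0]
grip_width: 0.0915
```

Run:
```python
from h import *
delta(.575,-.107,.056,5.1,14)
for n in ["scene","top"]:
  f=imaging.grab_frame(n); cv2.imwrite(f"pics/{n}7.png",f[:,:,::-1])
crop("pics/scene7.png","pics/s7c.png",140,160,320,300,4)
crop("pics/top7.png","pics/t7c.png",300,100,480,240,4)
```

```text
t 10.7 pos [ 0.5739 -0.1043  0.0557] toolz [ 0.24   0.022 -0.971] F [-5.1  0.2  2. ]
shift [-0.0009 -0.0028 -0.0001] turn [ 0.0003 -0.0013 -0.0002] tgt toolz [ 0.241  0.022 -0.97 ]
```

View pics/s7c.png

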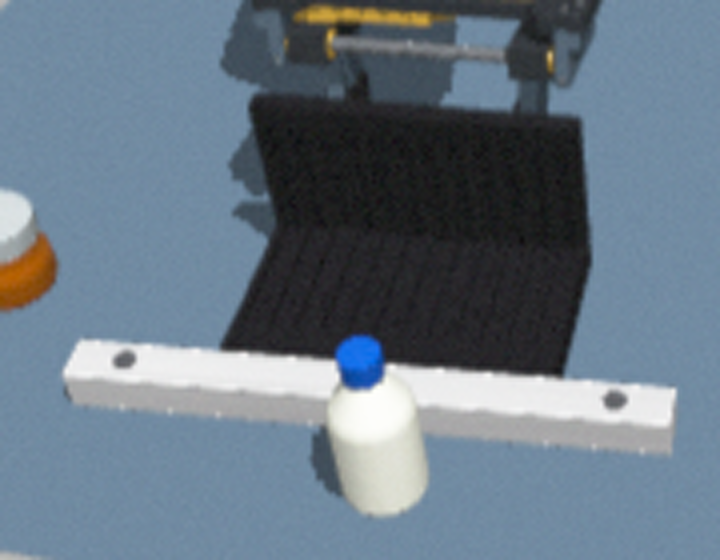

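View pics/t7c.png

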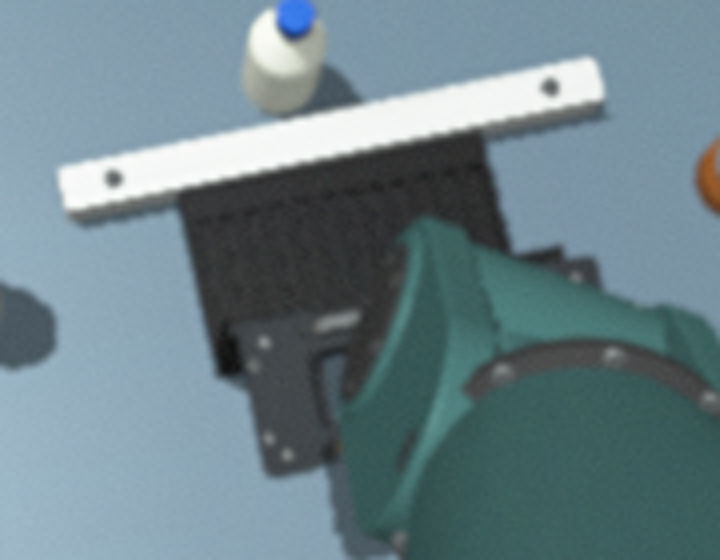

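```bash
python3 -m pendant '[[[0,-0.0005,0,0.0001,0,0,0],[0,-0.001,0,0.0002,0,0,0],[0,-0.0015,0,0.0004,0,0,0],[0,-0.002,0,0.0005,0,0,0],[0,-0.0025,0,0.0006,0,0,0],[0,-0.003,0,0.0007,0,0,0],[0,-0.003,0,0.0007,0,0,0],[0,-0.003,0,0.0007,0,0,0]]]'
```

```text
t: 11.47
eef_pos: [0.5759, -0.104, 0.0555]
tcp_rot: [-0.044, 0.992, 0.006, 0.12]
ft_force: [-15.8, -4.2, 11.0]
grip_width: 0.0913
```

```bash
python3 -m pendant '[[[0,-0.0003,0,0.0001,0,0,0],[0,-0.0006,0,0.0001,0,0,0],[0,-0.0009,0,0.0002,0,0,0],[0,-0.0012,0,0.0003,0,0,0],[0,-0.0015,0,0.0004,0,0,0],[0,-0.0015,0,0.0004,0,0,0],[0,-0.0015,0,0.0004,0,0,0],[0,-0.0015,0,0.0004,0,0,0]]]'
python3 - <<'E'
from h import *
o=ctrl.get_obs();print(o["moment"])
for n in ["scene","top"]:
  f=imaging.grab_frame(n); cv2.imwrite(f"pics/{n}8.png",f[:,:,::-1])
crop("pics/scene8.png","pics/s8c.png",140,160,320,300,4)
E
```

```text
t: 12.13
eef_pos: [0.5762, -0.1039, 0.0552]
tcp_rot: [-0.044, 0.992, 0.006, 0.119]
ft_force: [-26.9, -7.1, 18.4]
grip_width: 0.091
[-1.27208639  3.64750209 -0.23549911]
```

View pics/s8c.png

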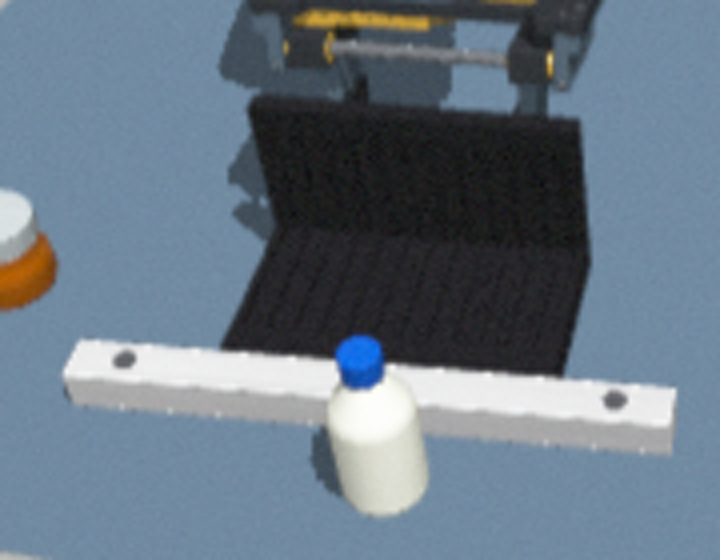

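The rack is seated: force rises with no further motion. I'll retreat straight back.

```bash
python3 -m pendant '[[[0,0.001,0,-0.0003,0,0,0],[0,0.003,0,-0.0007,0,0,0],[0,0.006,0,-0.0015,0,0,0],[0,0.012,0,-0.003,0,0,0],[0,0.018,0,-0.0045,0,0,0],[0,0.024,0,-0.006,0,0,0],[0,0.03,0,-0.0075,0,0,0],[0,0.036,0,-0.009,0,0,0]]]'
python3 -m pendant '[[[0,0.005,0,-0.02,0,0,0],[0,0.01,0,-0.05,0,0,0],[0,0.01,0,-0.08,0,0.05,0],[0,0.01,0,-0.11,0,0.1,0],[0,0.01,0.02,-0.14,0,0.15,0],[0,0.01,0.05,-0.16,0,0.2,0],[0,0.01,0.085,-0.16,0,0.24,0],[0,0.01,0.12,-0.16,0,0.24,0]]]'
python3 -m pendant '[[[0,0,0.035,0,0,0,0],[0,0,0.07,0,0,0,0],[0,0,0.105,0,0,0,0],[0,0,0.14,0,0,0,0],[0,0,0.175,0,0,0,0],[0,0,0.21,0,0,0,0],[0,0,0.24,0,0,0,0],[0,0,0.24,0,0,0,0]]]'
python3 - <<'E'
from h import *
for n in ["scene","top"]:
  f=imaging.grab_frame(n); cv2.imwrite(f"pics/{n}9.png",f[:,:,::-1])
crop("pics/scene9.png","pics/s9c.png",120,160,320,300,4)
crop("pics/top9.png","pics/t9c.png",300,100,500,240,4)
E
```

```text
t: 12.9
eef_pos: [0.5412, -0.1073, 0.0559]
tcp_rot: [-0.044, 0.992, 0.005, 0.121]
ft_force: [0.6, 0.5, 0.0]
grip_width: 0.0911
t: 13.57
eef_pos: [0.4838, 0.009, 0.2106]
tcp_rot: [-0.044, 0.999, -0.0, 0.002]
ft_force: [1.5, 0.2, -0.1]
grip_width: 0.0916
t: 14.23
eef_pos: [0.4612, 0.2507, 0.209]
tcp_rot: [-0.046, 0.999, 0.001, 0.002]
ft_force: [0.6, -0.0, 0.4]
grip_width: 0.0907
```

View pics/s9c.png

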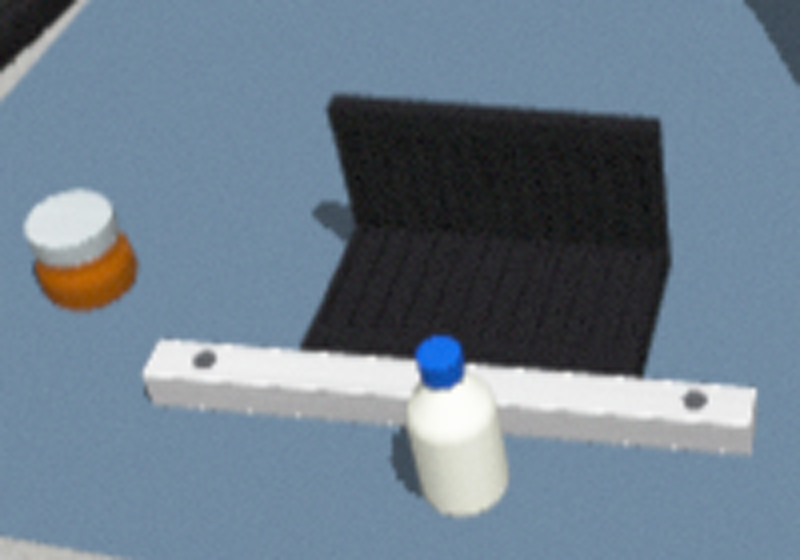

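View pics/t9c.png

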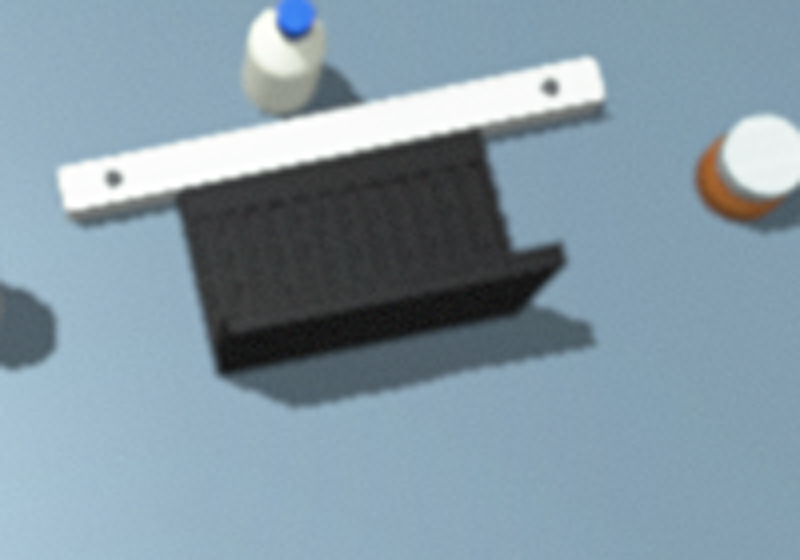

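View pics/top9.png

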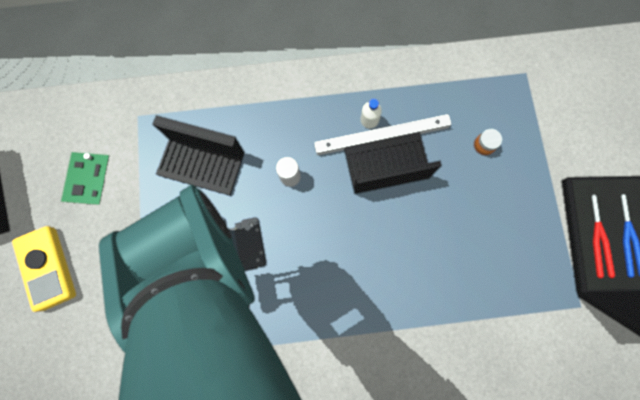

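Run:
```python
from h import *
np.set_printoptions(precision=4,suppress=True)
T=lambda u,v:(300+u/4,100+v/4); S=lambda u,v:(120+u/4,160+v/4)
def y(a,b):
    d=(a-b)[:2];return np.linalg.norm(d),np.degrees(np.arctan2(-d[0],d[1]))
a=back("top",*T(180,194),.024);b=back("top",*T(484,131),.024);print("toe",a,b,y(a,b))
a=back("top",*T(222,374),0);b=back("top",*T(519,312),0);print("heel",a,b,y(a,b))
a=back("scene",*S(659,120),.11);b=back("scene",*S(332,97),.11);print("back top",a,b,y(a,b))
A,B=np.array([.6903,.0559]),np.array([.7183,-.2606]);print("bar yaw 5.06")
d0=cv2.imread("pics/top0.png").astype(int);d1=cv2.imread("pics/top9.png").astype(int)
for n,(x0,y0,x1,y1) in dict(disp=(358,95,386,126),jar=(472,127,504,156),can=(274,155,302,190)).items(): print(n,np.abs(d0-d1)[y0:y1,x0:x1].mean())
```

```text
toe [ 0.6913 -0.009   0.024 ] [ 0.7082 -0.1886  0.024 ] (np.float64(0.18041540286391103), np.float64(5.3760247592296))
heel [ 0.5884 -0.0212  0.    ] [ 0.6045 -0.1971  0.    ] (np.float64(0.17667118395199058), np.float64(5.20918955427444))
back top [ 0.5919 -0.0157  0.11  ] [ 0.6092 -0.1939  0.11  ] (np.float64(0.17896502663909922), np.float64(5.544619956004823))
bar yaw 5.06
disp 21.18548387096774
jar 19.737068965517242
can 18.323469387755104
```

Run:
```python
from h import *
crop("pics/top9.png","pics/z1.png",310,120,410,170,8)
a=cv2.imread("pics/top9.png").astype(int).sum(2)//3; b=cv2.imread("pics/top0.png").astype(int).sum(2)//3
for x in (325,335,350,370,390,410,418,430,440):
    v=int(152-(x-317)*.2015)
    print(x,v,a[v-8:v+8,x],b[v-8:v+8,x])
g0=cv2.imread("pics/top0.png");g1=cv2.imread("pics/top9.png")
for n,(x0,y0,x1,y1) in dict(disp=(358,95,386,126),jar=(472,127,504,156),can=(274,155,302,190),bar=(430,115,455,135)).items():
    r=cv2.matchTemplate(g1[y0-8:y1+8,x0-8:x1+8],g0[y0:y1,x0:x1],cv2.TM_CCOEFF_NORMED);print(n,cv2.minMaxLoc(r)[1::2])
```

```text
325 150 [250 244 239 242 250 252 253 254 243 175 123 108  97 104 137 168] [233 223 215 221 232 238 241 239 218 151 105  92  85  92 121 145]
335 148 [251 251 251 251 250 251 252 252 235 164 119 107  97 105 136 165] [240 239 240 239 238 238 240 236 203 141 101  90  84  87 115 142]
350 145 [251 251 251 251 251 251 252 250 210 118  65  55  61  62  61  59] [239 239 238 239 239 237 239 231 186 129  99  91  83  92 114 137]
370 141 [251 251 250 250 250 251 252 246 184  96  54  53  56  59  57  62] [239 238 237 237 238 237 237 223 164 108  98  87  83 100 126 141]
390 137 [250 250 250 250 250 250 252 243 168  78  50  51  55  54  56  53] [236 236 236 236 237 237 236 220 155 105  93  85  84 104 131 139]
410 133 [250 249 249 250 249 250 253 242 164  74  47  51  49  50  54  50] [235 236 236 236 235 235 236 216 151 105  94  83  81 103 131 137]
418 131 [249 250 250 250 249 250 251 243 177  92  50  48  47  49  51  49] [235 236 236 235 236 235 236 219 158 108  95  89  85 101 127 140]
430 129 [250 250 250 249 249 249 250 233 165 120 106  96 100 126 151 155] [235 236 235 235 235 235 232 204 143 103  93  82  84 111 130 136]
440 127 [247 242 234 234 240 248 247 224 156 117 108  98 109 137 155 156] [229 220 208 209 219 228 227 192 134 102  92  83  95 118 132 136]
disp (0.9944674372673035, (8, 8))
jar (0.9975392818450928, (8, 8))
can (0.9906955361366272, (8, 8))
bar (0.9957025647163391, (8, 8))
```

View pics/z1.png

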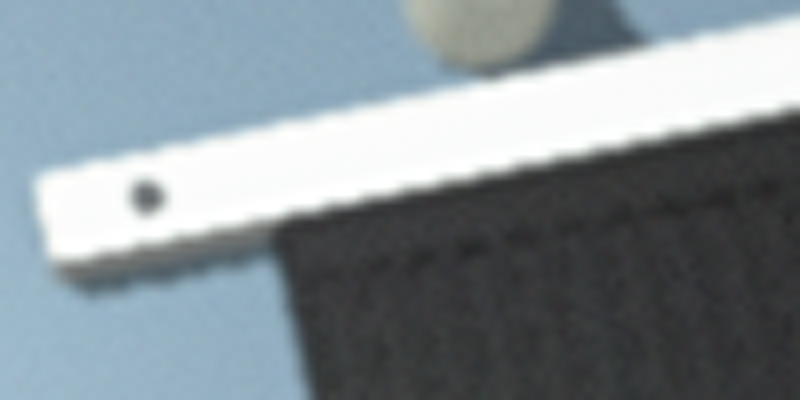

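The toe is directly against the bar's face along the rack's full width, with no strip of the bar's face or bench visible between them. The jar, can and bottle have not shifted by a pixel. Handing in.

```bash
python3 -c "
from rig import ctrl
print(ctrl.get_obs()['ft_force'],ctrl.finish_job())"
```

```text
the job is handed in; nothing more can be done
[-0.68580827 -0.88118202 -0.26336089] None
```

The rack that was nearest the robot now stands on its base, with its front edge flush along the stop bar and between the bar's two ends. I tipped it about its heel by pushing the inner face of the base. I then pushed the back until the toe met the bar, backed the arm away and handed the job in at about 14.5 s.

**Seating:** The push force rose to about 27 N with no further movement, so the toe is against the bar. In the enlarged top view the toe meets the bar with no visible gap beyond about 0.5 px, roughly 1 mm.

**Position:** The rack's yaw measured 5.2–5.5° against 5.1° for the bar. Its base spans y from about -0.19 to -0.01, against -0.26 to +0.06 for the bar.

**Other objects:** Template matching of the top view showed no shift of the bottle, jar or can. The arm was clear of everything at hand-in.

**Checks that disagreed:**
- The toe edge positions I picked by hand in the top view came out 4–5 mm short of the bar line. I put that down to pixel picking, since the brightness profiles and the contact force both indicate contact.
- The arm could not reach the planned 20° fingertip tilt, so the push was made at about 14°. At one point the contact was nearly 60 mm up the back, above the advised 50 mm. The rack did not tip, and I corrected the height before the main push.

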